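Close up the specimen jig and zero its knurled cap

TASK

The small blue-bridged jig on the bench has just been loaded: push its specimen tray fully home, then thread the knurled cap on top of the bridge clockwise until it bottoms out, and back it off a quarter turn. Finish while still gripping the cap there, without letting go of it, so that it can be locked; leave the other things on the bench where they are.

Things in the scene. Friction and masses are not known exactly. Their poses are not given: they have to be found in the camera images.
- jig: The jig, bolted to the bench: aluminium base plate 160 x 120 mm, 12 mm thick, with a blue bridge (beam 50 mm in x, 124 mm in y, top 74 mm above the bench). Origin: on the bench, below the cap's vertical axis. z up; its x axis runs along the tray's slide: the tray pulls out towards -x and goes home towards +x.
- tray (a joint): How far the specimen tray is pulled out, m: 0 is fully home (front plate against the base plate's edge, white specimen under the cap), at most 0.075. It starts 0.035 to 0.07 out. Slides with about 2.5 N of friction and stays where it is left; firm stop at 0.
- tray_knob (a point): Centre of the tray's upright black knob: a cylinder 26 mm in diameter and 30 mm high (78 to 108 mm above the bench) on a 12 mm post, standing at the tray's outer end. With the tray home it is 100 mm from the cap's axis along the jig's -x, and the tray's travel further when pulled out. It can be pinched or pushed.
- cap (a joint): How far the knurled cap is unscrewed, rad: 0 is bottomed out (skirt against the shoulder of the neck, a firm stop), growing anticlockwise seen from above (right-hand thread: clockwise closes), at most 4.2. A quarter turn back from the bottom is 1.57. It starts between 1.9 and 2.9, turns with about 0.08 N m of friction and stays where it is left.
- cap_mid (a point): Centre (half-way up, on the axis) of the steel knurled cap, 40 mm in diameter, 28 mm high; z up, turns with it. Bottomed out it is 106 mm above the bench; it rises 8 mm per turn unscrewed. Below is a slimmer neck (34 mm) down to the beam top at 74 mm. A white line on top runs from centre to rim along its -x, which is the jig's -x (towards the tray knob) when bottomed out.
- spare_cap: A loose spare cap of the same shape lying on the bench, 40 mm in diameter, 28 mm high; origin under its centre. Not used.
- coupon_a: Loose dog-bone test coupon, dark steel, 114 x 20 x 4 mm, near the jig; origin under its centre. Not used.
- coupon_b: Loose dog-bone test coupon, black plastic, 114 x 20 x 4 mm, near the jig; origin under its centre. Not used.
- wrench: Loose open wrench 160 mm long, flat on the bench; origin under its middle. Not used.
- glue_stick: Glue stick standing upright, 28 mm in diameter, 92 mm high; origin under its centre. Not used.
- mouse: Computer mouse 100 x 60 x 30 mm; origin under its centre. Not used.
- bolt_tray: Shallow black tray 120 x 90 x 30 mm; origin under its centre. Not used.
Things that resemble listed ones, but are neither listed nor needed, are in the scene too. Leave any yellow look-alike of the jig alone.

How it is judged:
On the way, in this order (a step that is already met when the one before it is completed fails the run):
1. the specimen tray is fully home (within 3 mm), the cap not yet bottomed out (value of joint tray below 0.003 m), for 0.2 s.
2. the cap is threaded down until it bottoms out (within 0.08 rad) (value of joint cap below 0.08 rad and value of joint tray below 0.003 m), for 0.1 s.
At the end, for the whole second after the job is handed in: The cap stands a quarter turn (1.57 rad, within 0.25) back from its bottom and does not turn, the tray is fully home (within 3 mm), and the fingers still grip the cap: over 2 N of contact, the grasp centred within 20 mm of the cap's axis (value of joint cap between 1.32 and 1.82 rad and velocity of joint cap between -0.1 and 0.1 rad/s and value of joint tray below 0.003 m and contact force between the fingers and cap above 2 N and horizontal distance between the grasp point and cap_mid below 0.02 m); the arm keeps its last pose, push and grip.
It fails at once if another thing on the bench (spare cap, coupons, wrench, glue stick, mouse, bolt tray) is moved by more than 30 mm (distance of any of spare_cap, coupon_a, coupon_b, wrench, glue_stick, mouse, bolt_tray from where it was at the start of the episode above 0.03 m).
It also fails if it takes over 58 s, if anything falls off the work surface, if the arm or the gripper's body presses on something with over 40 N, if the wrist force passes 120 N, or if a joint passes its speed limit or range.

ROBOT

A 6-joint arm with a two-finger parallel gripper is mounted at the origin on the work surface. World frame = base frame: x ahead of the robot, y to its left, z up, the work surface at z = 0. Lengths are in m, angles in rad, forces in N, time in s.
With the tool pointing down it reaches from about 0.375 to 0.9 m from the base axis. Payload 3.1 kg.
Tool frame: the origin (TCP) lies at the very end of the fingers, on their centre line; the grasp point (between the pads) lies 19 mm behind it (manip.grasp_offset is the distance from the TCP to the grasp point, in m); y points along the fingers, z is the direction in which the jaws open and shut, and the axes are right-handed (so a half turn about y gives the same grasp; the last joint's range is limited). The gripper opens to 85 mm and grips with 20 to 120 N. Pads are 22 mm wide; open, the fingers measure 114 mm over their backs; the gripper's body (76 mm by 85 mm) begins 54 mm behind the grasp point. The pads swing forward as they close: fully open they stand 13 mm farther back than shut.
Start: joints at [1.169, 0.527, 1.433, -0, 1.181, -0.178], TCP at [0.138, 0.61, 0.231] pointing down, gripper open.
Joint ranges: [-3.08, 3.08], [-0.75, 2.2], [0.22, 2.44], [-1.43, 4.57], [0, 2.65], [-2.85, 2.85]. Speed limits (rad/s): [2.79, 2.79, 3.14, 3.14, 3.14, 3.14].

INTERFACE

Orientations are given as a unit quaternion [x, y, z, w].
In Python, from station import manip gives the robot as it stands.
- The arm moves only by the tool apply_moves, never from a script. Its argument "motion" is a list of rows, each a list of 5 numbers: the finger opening in mm, from 0 to 85.4, then the shift along the tool's x, y, z in units of 30 mm (1.0 is 30 mm), then the turn about the tool's y in units of 10 degrees (1.0 is 10 degrees). In form: [[fingers, x, y, z, twist], ...]. A call has 1 to 12 rows; each row is the pose to reach, as a shift and turn from the pose commanded when the call began, along the tool's axes at that moment; what a row does not reach only later rows make up. A row lasts 1/8 s, in which the tool goes at most 62.5 mm and 10.7 degrees, less where a joint would pass 70% of its speed; a pose out of reach is approached as far as the arm can. A call with a gripper value outside its range is refused whole. The fingers move at their own pace and stop on an object; "squeeze" is the grip in N (left out, the last holds). Time passes only in rows, so rows that repeat a pose let the fingers close. It gives the time, the measured TCP pose, the force and the opening at its end, in the units of the state.
- manip.sense(): the state, without advancing time (a new reading comes with each control period).
- manip.snapshot(name): name is "side" or "top" or "wrist"; returns the picture (400x640x3 uint8, red, green, blue); there is no depth.
- manip.get_calibration(name): a dict with "intrinsics" (3x3 intrinsics, pixels), "extrinsics" (4x4, takes a point from camera to world coordinates). Camera axes: x right, y up, looking along -z (the intrinsics and any distortion apply to the point x, -y, -z); pixel columns grow to the right and rows downward; lengths in m; the calibration is good to about 2 mm. A picture is of the moment at which its call begins: read the wrist's pose just before it. get_calibration takes no time and is no camera call; for the wrist camera it gives the pose at the moment of the call.
- manip.sign_off(): hands the job in, once; it reports no verdict.
The state is a dict: "t": time; "q": joint angles; "qd": joint speeds; "tau": joint torques, N m; "tcp_pos": TCP position; "tool_rot": TCP orientation; "force": force on the tool from outside, world axes, zero at the start; "ft_torque": the same for the moment, N m; "finger_gap": opening from 0.0 (shut) to 1.0 (fully open).
Only numpy, scipy, OpenCV 4.12 (cv2) and the standard library are available. Lean on these libraries where they do the work, as an engineer would, in place of code of your own. Each camera call takes 0.05 s, during which the arm holds its last target.

## Working session

There is one attempt and no reset: what is moved stays moved. The work goes in short steps, Python scripts to look and compute and a tool call to move; the robot and the scene stay as the last step left them, time stands still between calls to the robot, and variables do not carry over. Pictures are saved under pics/ and viewed, and the job is handed in when it is done.

Besides the shell and the picture viewer there is one more tool, called after ">>>" as name(argument=value, ...), one argument or row to a line, values as JSON. apply_moves: Moves the arm, as the interface text tells. Its arguments: {"type":"object","properties":{"motion":{"type":"array"},"squeeze":{"type":"number"}},"required":["motion"]}

```bash
mkdir -p pics; ls; python3 - <<'E'
from station import manip
import cv2
s=manip.sense();print(s['t'],s['tcp_pos'],s['tool_rot'],s['force'],s['finger_gap'])
for n in ['side','top']:
    im=manip.snapshot(n);cv2.imwrite(f'pics/{n}0.png',im[:,:,::-1])
    c=manip.get_calibration(n);print(n,c)
E
```

```text
pics
0.0 [0.13777312 0.60887092 0.23033237] [ 0.70346715 -0.07884348  0.07838805 -0.70197791] [0.21794683 0.02920327 0.02447184] 0.9996659227186786
side {'intrinsics': array([[437.69948817,   0.        , 319.33412864],
       [  0.        , 437.69948817, 197.9004217 ],
       [  0.        ,   0.        ,   1.        ]]), 'extrinsics': array([[-0.99416655,  0.07498776, -0.07752234,  0.46460984],
       [-0.107545  , -0.74373874,  0.65976266,  0.77628013],
       [-0.00818224,  0.6642511 ,  0.74746473,  0.9791141 ],
       [ 0.        ,  0.        ,  0.        ,  1.        ]])}
top {'intrinsics': array([[503.15878481,   0.        , 326.29393921],
       [  0.        , 503.15878481, 201.75990458],
       [  0.        ,   0.        ,   1.        ]]), 'extrinsics': array([[ 0.02959157,  0.9823678 , -0.18460183,  0.30649331],
       [-0.99955914,  0.028635  , -0.00784622, -0.00769229],
       [-0.00242181,  0.18475263,  0.98278207,  1.42337696],
       [ 0.        ,  0.        ,  0.        ,  1.        ]])}
```

View pics/side0.png

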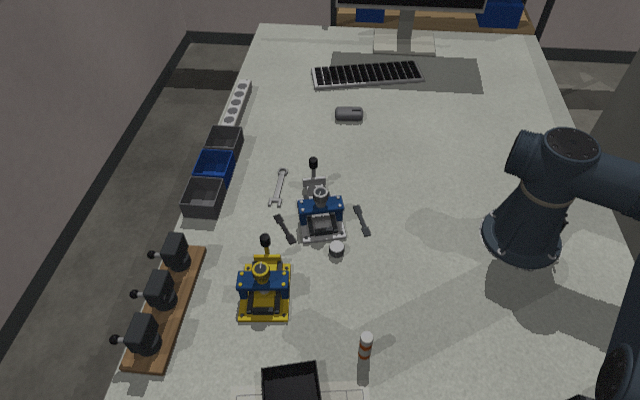

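View pics/top0.png

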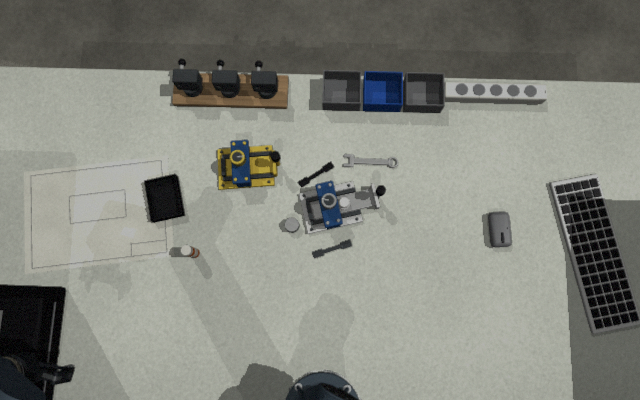

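Candidates in the top picture are the silver-base jig with the blue bridge, at (329,200) with its knob at (381,190), and the yellow look-alike at (240,160). The silver one has the aluminium base, so I'll confirm it in a crop.

```bash
cat > h.py <<'E'
from station import manip
import numpy as np, cv2
def proj(c,p):
    K,E=c['intrinsics'],c['extrinsics']; p=np.asarray(p,float)
    q=(p-E[:3,3])@E[:3,:3]; u=K@np.array([q[0],-q[1],-q[2]]); return u[:2]/u[2]
def unproj(c,uv,z):
    K,E=c['intrinsics'],c['extrinsics']; d=np.linalg.solve(K,[uv[0],uv[1],1.]); d=E[:3,:3]@(d*[1,-1,-1])
    o=E[:3,3]; return o+d*(z-o[2])/d[2]
E
python3 - <<'E'
import cv2,numpy as np
a=cv2.imread('pics/top0.png')[170:245,280:400]; b=cv2.imread('pics/side0.png')[145:260,265:385]
a=cv2.resize(a,None,fx=6,fy=6,interpolation=cv2.INTER_CUBIC);cv2.imwrite('pics/crop_top.png',a)
b=cv2.resize(b,None,fx=5,fy=5,interpolation=cv2.INTER_CUBIC);cv2.imwrite('pics/crop_side.png',b)
E
```

```text
(no output)
```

View pics/crop_top.png

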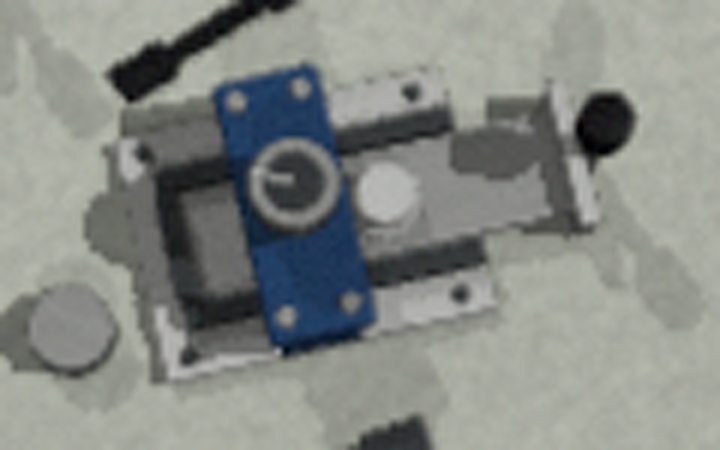

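View pics/crop_side.png

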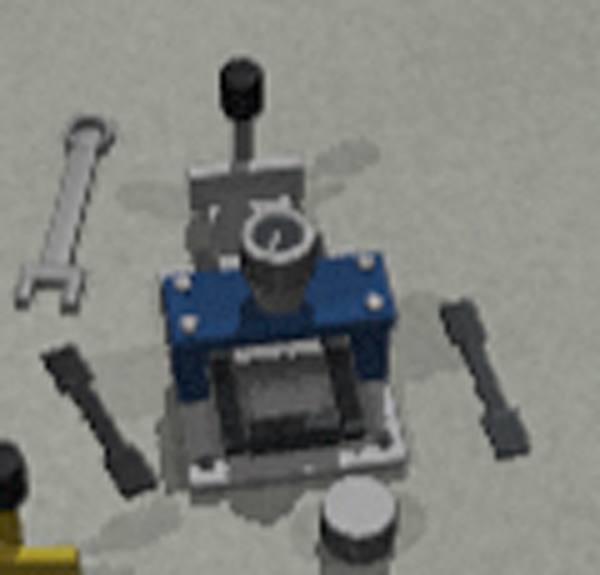

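The crop confirms it: aluminium base, blue bridge, a steel cap with a white line, and the tray pulled out to the right. The cap is at px (328.3,200.6) and the knob at (380.8,190.1). The line points left and slightly up, about 155° anticlockwise of jig -x. Next I'll compute positions.

```bash
python3 - <<'E'
from h import *
from scipy.spatial.transform import Rotation as R
c=manip.get_calibration('top'); cs=manip.get_calibration('side')
cap=unproj(c,(280+290/6-.4,170+184/6-.4),.1234); kn=unproj(c,(280+606/6-.4,170+122/6-.4),.108)
print('cap',cap,'knob',kn)
print('side cap',unproj(cs,(265+280/5-.4,145+236/5-.4),.1234),'knob',unproj(cs,(265+241/5-.4,145+73/5-.4),.108))
d=kn-cap; print('dist',np.hypot(*d[:2]),'dir -x jig',np.degrees(np.arctan2(d[1],d[0])))
# line tip
t=unproj(c,(280+250/6-.4,170+172/6-.4),.1234)-cap; print('line ang',np.degrees(np.arctan2(t[1],t[0])))
# beam long edge directions at z .074 : left edge corners (216,92)->(275,348); right (315,66)->(372,322)
for a,b in [((216,92),(275,348)),((315,66),(372,322))]:
    A=unproj(c,(280+a[0]/6,170+a[1]/6),.074);B=unproj(c,(280+b[0]/6,170+b[1]/6),.074);e=A-B;print('jig y? ',np.degrees(np.arctan2(e[1],e[0])),np.hypot(e[0],e[1]))
print('beam centre',np.mean([unproj(c,(280+a/6,170+b/6),.074) for a,b in [(216,92),(275,348),(315,66),(372,322)]],0))
s=manip.sense(); M=R.from_quat(s['tool_rot']).as_matrix(); print(s['q']); print(M.round(3))
E
```

```text
cap [ 0.55479617 -0.00150577  0.1234    ] knob [ 0.58992455 -0.141237    0.108     ]
side cap [ 0.55234793 -0.00085468  0.1234    ] knob [ 0.58984011 -0.13949709  0.108     ]
dist 0.14407921673440238 dir -x jig -75.8883066693434
line ang 74.68445266639254
jig y?  14.58725673292524 0.12110980649455343
jig y?  13.819495042632006 0.12113171874648977
beam centre [ 0.55305342 -0.0046431   0.074     ]
[ 1.16952645e+00  5.28387642e-01  1.43377020e+00  1.69708003e-05
  1.18140526e+00 -1.78518638e-01]
[[ 0.975 -0.001  0.221]
 [-0.221 -0.002  0.975]
 [-0.    -1.    -0.002]]
```

Two cameras agree on the positions: cap (0.554,-0.001), knob (0.590,-0.140), jig y at about 14.2°, cap about 2.6 rad unscrewed. I'll move over the knob with the jaws along jig y.

>>> apply_moves(
  motion=[
    [85,1.5,0,-1.5,0.5],
    [85,3,0,-3.1,1],
    [85,5,0,-5.2,2],
    [85,7,0,-7.3,3],
    [85,9,0,-9.4,4],
    [85,11,0,-11.5,5],
    [85,13,0,-13.6,6],
    [85,15,0,-15.6,6.3],
    [85,17,0,-17.7,6.3],
    [85,18.8,0,-19.6,6.3],
    [85,19.9,0,-20.7,6.3],
    [85,20.2,0,-21.0,6.3],
  ],
  squeeze=40,
)

```text
t: 1.6
tcp_pos: [0.5259, -0.0347, 0.2311]
tool_rot: [-0.558, 0.435, -0.434, 0.558]
force: [0.6, 1.3, -1.0]
finger_gap: 0.989
```

```bash
cat >> h.py <<'E'
from scipy.spatial.transform import Rotation as R
def st(target=None):
    s=manip.sense(); M=R.from_quat(s['tool_rot']).as_matrix()
    print('t',round(s['t'],2),'p',s['tcp_pos'].round(4),'zang',np.degrees(np.arctan2(M[1,2],M[0,2])).round(1),'tilt',M[2].round(3),'q',np.round(s['q'],2),'F',np.round(s['force'],1),'T',np.round(s['ft_torque'],3),'gap',round(s['finger_gap']*85.4,1))
    if target is not None: print('to go units xyz',((np.array(target)-s['tcp_pos'])@M/.03).round(3))
    return s,M
E
python3 - <<'E'
from h import *
st((.590,-.140,.077))
im=manip.snapshot('wrist');cv2.imwrite('pics/w1.png',im[:,:,::-1])
c=manip.get_calibration('wrist')
print(proj(c,(.590,-.1405,.108)),proj(c,(.554,-.001,.1234)))
E
```

```text
t 1.6 p [ 0.5259 -0.0347  0.2311] zang 14.2 tilt [-0.001 -1.    -0.   ] q [-0.28  0.4   1.68  0.    1.07 -0.53] F [ 0.6  1.3 -1. ] T [-0.002 -0.009  0.013] gap 84.5
to go units xyz [3.931 5.134 1.212]
[352.87324535 291.89413229] [358.6932602 155.099003 ]
```

View pics/w1.png

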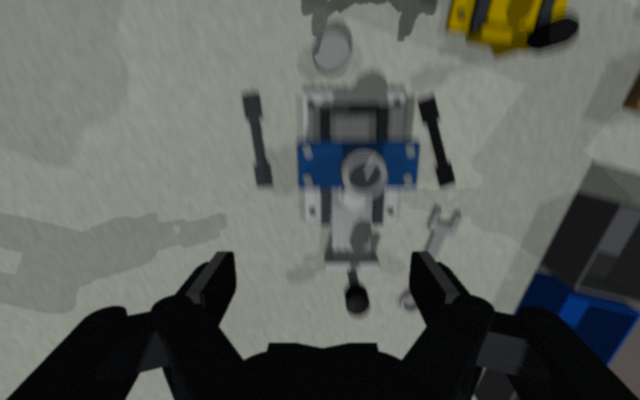

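The picture is motion-blurred because the arm was still travelling: knob at about (357,297), cap at (365,170). I'll let it settle.

>>> apply_moves(
  motion=[
    [85,0,0,0,0],
    [85,0,0,0,0],
    [85,0,0,0,0],
  ],
)

```text
t: 2.02
tcp_pos: [0.5243, -0.0312, 0.2312]
tool_rot: [0.559, -0.434, 0.433, -0.558]
force: [-0.9, 0.2, 0.5]
finger_gap: 0.998
```

```bash
python3 - <<'E'
from h import *
s,M=st((.590,-.140,.077))
im=manip.snapshot('wrist');cv2.imwrite('pics/w2.png',im[:,:,::-1])
c=manip.get_calibration('wrist')
print(proj(c,(.590,-.1405,.108)),proj(c,(.554,-.001,.1234)))
E
```

```text
t 2.02 p [ 0.5243 -0.0312  0.2312] zang 14.3 tilt [-0.001 -1.    -0.001] q [-0.27  0.39  1.68  0.    1.07 -0.52] F [-0.9  0.2  0.5] T [-0.018 -0.003  0.054] gap 85.2
to go units xyz [4.058 5.136 1.23 ]
[357.25066141 304.09780255] [364.72270835 171.00093079]
```

View pics/w2.png

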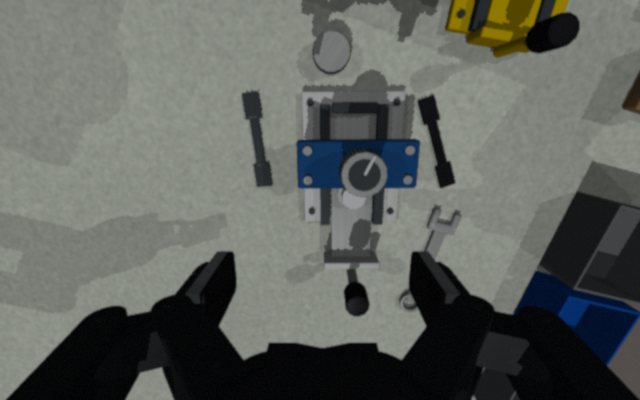

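Sharp now: knob top at about (356,303) and cap at (365,173), both matching my predictions. The beam is level in the image, so the orientation is right. Moving over the knob and descending.

>>> apply_moves(
  motion=[
    [85,1,0,0.3,0],
    [85,2.4,0,0.8,0],
    [85,3.6,0.5,1.1,0],
    [85,4.06,1.5,1.23,0],
    [85,4.06,2.8,1.23,0],
    [85,4.06,3.8,1.23,0],
    [85,4.06,4.7,1.23,0],
    [85,4.06,5.0,1.23,0],
    [85,4.06,5.0,1.23,0],
    [85,4.06,5.0,1.23,0],
  ],
)

```text
t: 3.32
tcp_pos: [0.5919, -0.1418, 0.0826]
tool_rot: [-0.558, 0.433, -0.435, 0.558]
force: [0.4, -0.2, -0.3]
finger_gap: 0.991
```

```bash
python3 - <<'E'
from h import *
s,M=st((.590,-.140,.080))
im=manip.snapshot('wrist');cv2.imwrite('pics/w3.png',im[:,:,::-1])
E
```

```text
t 3.33 p [ 0.5919 -0.1418  0.0826] zang 14.3 tilt [ 0.002 -1.     0.002] q [-0.42  0.7   1.59  0.    0.85 -0.67] F [ 0.4 -0.2 -0.3] T [-0.028 -0.008  0.02 ] gap 84.6
to go units xyz [-0.074  0.086 -0.048]
```

View pics/w3.png

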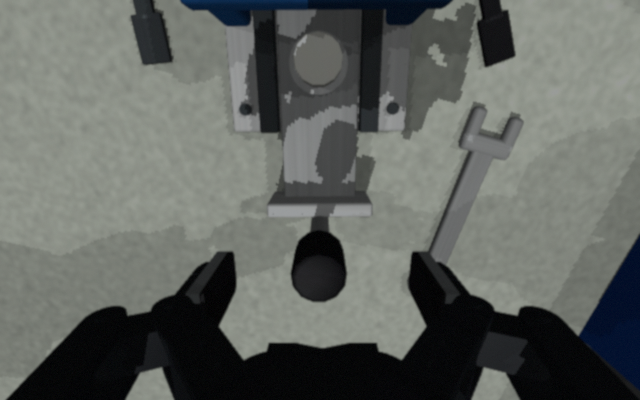

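The knob at (319,272) sits between the fingers (235 and 411), within about 1 mm of centre. Pinching it lightly.

>>> apply_moves(
  motion=[
    [85,-0.05,0.08,-0.05,0],
    [40,-0.05,0.08,-0.05,0],
    [20,-0.05,0.08,-0.05,0],
    [20,-0.05,0.08,-0.05,0],
    [20,-0.05,0.08,-0.05,0],
    [20,-0.05,0.08,-0.05,0],
    [20,-0.05,0.08,-0.05,0],
    [20,-0.05,0.08,-0.05,0],
  ],
  squeeze=25,
)

```text
t: 4.38
tcp_pos: [0.5898, -0.1407, 0.0791]
tool_rot: [-0.558, 0.434, -0.435, 0.558]
force: [2.9, 1.0, 1.0]
finger_gap: 0.301
```

```bash
python3 -c "
from h import *
st()"
```

```text
t 4.38 p [ 0.5898 -0.1407  0.0791] zang 14.2 tilt [ 0.001 -1.     0.001] q [-0.42  0.7   1.6   0.    0.84 -0.67] F [2.9 1.  1. ] T [ 0.045 -0.378  0.002] gap 25.7
```

Gripped at 25.7 mm. Pushing home along jig +x, easing off near the stop.

>>> apply_moves(
  motion=[
    [20,-0.2,0,0,0],
    [20,-0.5,0,0,0],
    [20,-0.8,0,0,0],
    [20,-1.1,0,0,0],
    [20,-1.3,0,0,0],
    [20,-1.4,0,0,0],
    [20,-1.45,0,0,0],
    [20,-1.5,0,0,0],
    [20,-1.5,0,0,0],
    [20,-1.5,0,0,0],
  ],
)

```text
t: 5.62
tcp_pos: [0.5787, -0.0984, 0.0791]
tool_rot: [0.558, -0.433, 0.435, -0.558]
force: [3.2, -4.7, 1.5]
finger_gap: 0.293
```

```bash
python3 -c "
from h import *
s,M=st();print('F tool',s['force']@M, np.hypot(*(s['tcp_pos'][:2]-np.array([.554,-.001]))))"
```

```text
t 5.62 p [ 0.5787 -0.0984  0.0791] zang 14.2 tilt [ 0.002 -1.     0.001] q [-0.36  0.69  1.65 -0.    0.8  -0.61] F [ 3.2 -4.7  1.5] T [-0.71  -0.497  0.05 ] gap 25.1
F tool [ 5.35391739 -1.48656649  1.97309478] 0.10052209378059004
```

Now about 100.5 mm from the cap axis with 5 N of resistance. I'll press a bit further and see whether it stops.

>>> apply_moves(
  motion=[
    [20,-0.05,0,0,0],
    [20,-0.1,0,0,0],
    [20,-0.15,0,0,0],
    [20,-0.2,0,0,0],
    [20,-0.2,0,0,0],
  ],
)

```text
t: 6.25
tcp_pos: [0.5788, -0.0983, 0.0792]
tool_rot: [0.561, -0.43, 0.437, -0.557]
force: [1.8, -21.3, -2.3]
finger_gap: 0.294
```

```bash
python3 -c "
from h import *
s,M=st();print('F tool',s['force']@M, np.hypot(*(s['tcp_pos'][:2]-np.array([.554,-.001]))))
im=manip.snapshot('top');cv2.imwrite('pics/top2.png',cv2.resize(im[165:245,280:400,::-1],None,fx=6,fy=6,interpolation=cv2.INTER_CUBIC))
im=manip.snapshot('side');cv2.imwrite('pics/side2.png',cv2.resize(im[140:260,245:395,::-1],None,fx=5,fy=5,interpolation=cv2.INTER_CUBIC))
"
```

```text
t 6.25 p [ 0.5788 -0.0983  0.0792] zang 14.4 tilt [ 0.011 -1.     0.002] q [-0.35  0.68  1.65 -0.01  0.8  -0.6 ] F [  1.8 -21.3  -2.3] T [-3.113 -0.3   -0.063] gap 25.1
F tool [21.03655373  2.57426729 -3.53005394] 0.1004031050969316
```

View pics/side2.png

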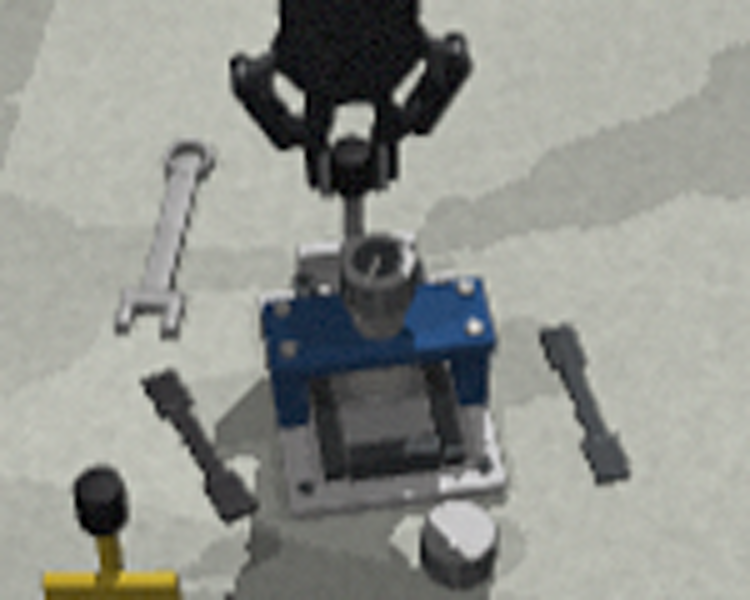

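Resistance rose from 5 N to 21 N with no movement, so the tray is home. The knob position also gives a cap axis of (0.5543,-0.0015), agreeing with vision. I'll relax, open and lift.

>>> apply_moves(
  motion=[
    [20,0.06,0,0,0],
    [20,0.12,0,0,0],
    [85,0.12,0,0,0],
    [85,0.12,0,0,0],
    [85,0.12,0,0,0],
    [85,0.12,0,0,0],
    [85,0.12,-0.5,0,0],
    [85,0.12,-1.5,0,0],
    [85,0.12,-2.5,0,0],
    [85,0.12,-3.3,0,0],
    [85,0.12,-3.5,0,0],
    [85,0.12,-3.5,0,0],
  ],
)

```text
t: 7.85
tcp_pos: [0.5775, -0.0946, 0.1844]
tool_rot: [-0.558, 0.434, -0.434, 0.558]
force: [-0.7, -0.3, -0.1]
finger_gap: 0.995
```

```bash
python3 -c "
from h import *
s,M=st((.5542,-.0013,.160));
im=manip.snapshot('wrist');cv2.imwrite('pics/w4.png',im[:,:,::-1])"
```

```text
t 7.85 p [ 0.5775 -0.0946  0.1844] zang 14.2 tilt [ 0.    -1.     0.001] q [-0.35  0.53  1.58 -0.    1.03 -0.6 ] F [-0.7 -0.3 -0.1] T [ 0.039 -0.022  0.026] gap 85.0
to go units xyz [-3.206  0.811  0.012]
```

View pics/w4.png

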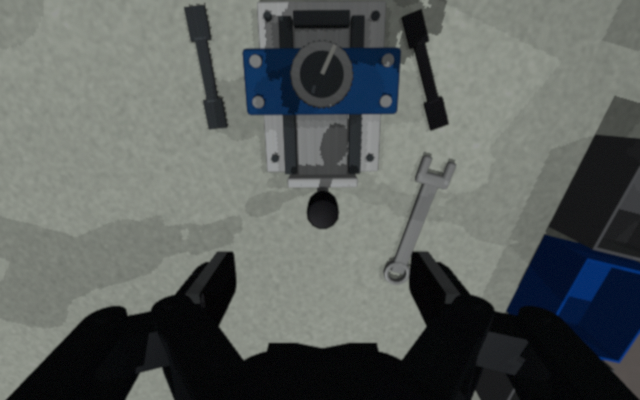

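The specimen is now hidden under the bridge; cap at (321,73), knob at (322,208), white line tip at (333,45). I'll check the distance numerically.

```bash
python3 - <<'E'
from h import *
c=manip.get_calibration('wrist')
a=unproj(c,(321.5,74),.1234);k=unproj(c,(322.5,209),.108);print(a,k,np.linalg.norm((a-k)[:2]))
l=unproj(c,(334,44),.1234)-a; d=k-a; print(np.degrees(np.arctan2(l[1],l[0])-np.arctan2(d[1],d[0])))
# expected pixel of front plate/base edge
u=np.array([np.cos(np.radians(-75.8)),np.sin(np.radians(-75.8))]);ax=np.array([.5542,-.0013])
for r in (.075,.08,.085,.09): print(r,proj(c,[*(ax+u*r),.012]),proj(c,[*(ax+u*r),.04]))
E
```

```text
[ 0.55331591 -0.00381571  0.1234    ] [ 0.57738072 -0.09577775  0.108     ] 0.09505857172167585
155.34397274422005
0.075 [323.13643817 160.30219292] [323.21322736 164.95495179]
0.08 [323.12715245 164.97685143] [323.20270279 170.03781887]
0.085 [323.11795093 169.60912145] [323.19228241 175.07036403]
0.09 [323.10883247 174.19957693] [323.18196469 180.0533309 ]
```

Consistent with home, and the cap is about 150–155° open. Moving over the cap, turning the jaws 60° anticlockwise so the whole closing turn fits in one grip, then descending.

>>> apply_moves(
  motion=[
    [85,-0.8,0,0,-1],
    [85,-2.0,0,0,-2],
    [85,-2.9,0,0,-3],
    [85,-3.2,0,0.01,-4],
    [85,-3.2,0,0.01,-5],
    [85,-3.2,0,0.01,-6],
    [85,-3.2,0.5,0.01,-6],
    [85,-3.2,1.2,0.01,-6],
    [85,-3.2,1.5,0.01,-6],
    [85,-3.2,1.5,0.01,-6],
  ],
)

```text
t: 9.15
tcp_pos: [0.5533, -0.0015, 0.1375]
tool_rot: [-0.7, 0.099, -0.096, 0.7]
force: [-0.9, 0.4, -0.1]
finger_gap: 0.995
```

```bash
python3 -c "
from h import *
s,M=st((.5542,-.0013,.0905));
im=manip.snapshot('wrist');cv2.imwrite('pics/w5.png',im[:,:,::-1])
c=manip.get_calibration('wrist');print(proj(c,(.5542,-.0013,.1234)))"
```

```text
t 9.15 p [ 0.5533 -0.0015  0.1375] zang 74.2 tilt [-0.003 -1.    -0.   ] q [-0.2   0.56  1.7  -0.    0.88 -1.5 ] F [-0.9  0.4 -0.1] T [ 0.03   0.034 -0.049] gap 85.0
to go units xyz [0.033 1.565 0.014]
[325.59858403 242.15894643]
```

View pics/w5.png

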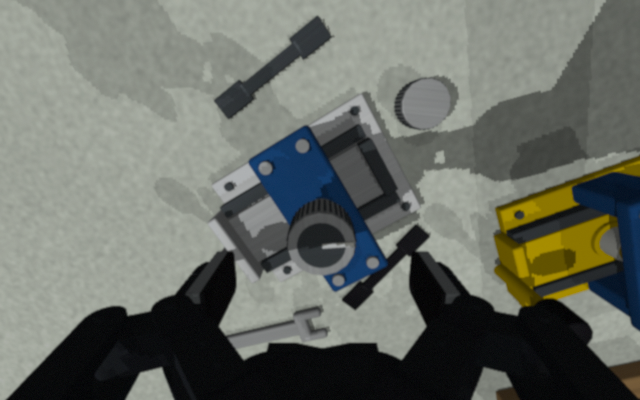

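The cap at (321,246) is centred between the fingertips (235 and 411), and the opened fingers clear the beam bolts. Descending and gripping.

>>> apply_moves(
  motion=[
    [85,0.02,0.4,0,0],
    [85,0.02,1.0,0,0],
    [85,0.02,1.4,0,0],
    [85,0.02,1.56,0,0],
    [85,0.02,1.56,0,0],
    [60,0.02,1.56,0,0],
    [35,0.02,1.56,0,0],
    [35,0.02,1.56,0,0],
    [35,0.02,1.56,0,0],
    [35,0.02,1.56,0,0],
    [35,0.02,1.56,0,0],
    [35,0.02,1.56,0,0],
  ],
  squeeze=40,
)

```text
t: 10.7
tcp_pos: [0.555, -0.0023, 0.0928]
tool_rot: [0.701, -0.097, 0.097, -0.7]
force: [-1.3, -2.9, 5.9]
finger_gap: 0.454
```

```bash
python3 -c "
from h import *
s,M=st((.5542,-.0013,.0905));
im=manip.snapshot('wrist');cv2.imwrite('pics/w6.png',im[:,:,::-1])"
```

```text
t 10.7 p [ 0.555  -0.0023  0.0928] zang 74.3 tilt [ 0.001 -1.    -0.001] q [-0.21  0.63  1.73 -0.    0.78 -1.5 ] F [-1.3 -2.9  5.9] T [-0.392  0.267  0.   ] gap 38.8
to go units xyz [-0.035  0.075  0.023]
```

View pics/w6.png

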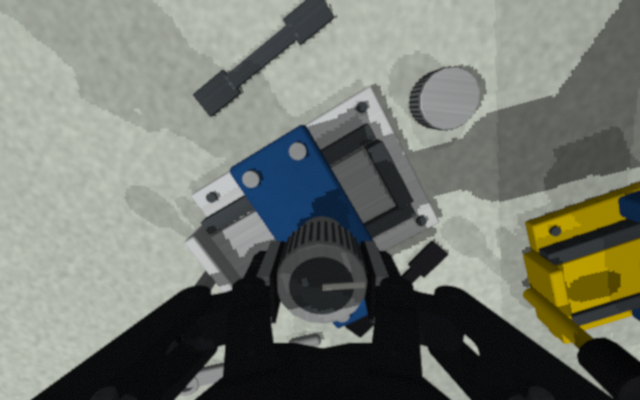

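Gripped at 38.8 mm with the white line in view at (325–365,287), so slip will be visible. Turning clockwise now, following the thread down.

>>> apply_moves(
  motion=[
    [35,0,0.003,0,0.4],
    [35,0,0.007,0,1.0],
    [35,0,0.011,0,1.6],
    [35,0,0.016,0,2.2],
    [35,0,0.02,0,2.8],
    [35,0,0.025,0,3.4],
    [35,0,0.03,0,4.0],
    [35,0,0.034,0,4.6],
    [35,0,0.038,0,5.2],
    [35,0,0.043,0,5.8],
    [35,0,0.048,0,6.4],
    [35,0,0.052,0,7.0],
  ],
)

```text
t: 12.25
tcp_pos: [0.5543, -0.003, 0.0912]
tool_rot: [0.518, -0.481, 0.482, -0.517]
force: [-2.6, -5.2, 7.3]
finger_gap: 0.455
```

```bash
python3 -c "
from h import *
s,M=st((.5542,-.0013,.0905));
im=manip.snapshot('wrist');cv2.imwrite('pics/w7.png',im[:,:,::-1])"
```

```text
t 12.25 p [ 0.5543 -0.003   0.0912] zang 4.1 tilt [ 0.002 -1.    -0.001] q [-0.21  0.64  1.73 -0.    0.78 -0.28] F [-2.6 -5.2  7.3] T [-0.863  0.529  0.055] gap 38.9
to go units xyz [-0.056  0.023  0.002]
```

View pics/w7.png

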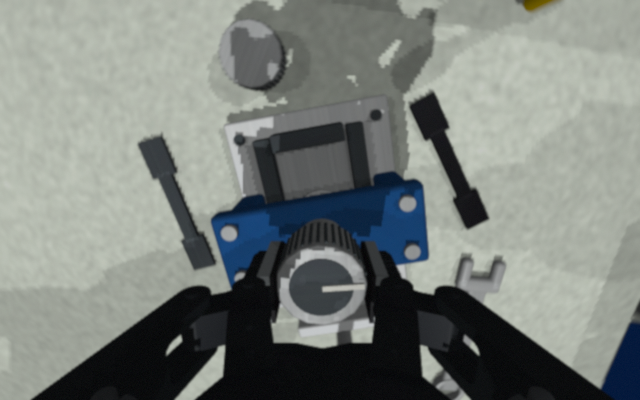

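No slip: the line still points right at (325–365,288). Turned 70°; turning another 66°.

>>> apply_moves(
  motion=[
    [35,0,0.003,0,0.6],
    [35,0,0.008,0,1.2],
    [35,0,0.013,0,1.8],
    [35,0,0.018,0,2.4],
    [35,0,0.022,0,3.0],
    [35,0,0.027,0,3.6],
    [35,0,0.031,0,4.2],
    [35,0,0.036,0,4.8],
    [35,0,0.04,0,5.4],
    [35,0,0.044,0,6.0],
    [35,0,0.047,0,6.4],
    [35,0,0.049,0,6.6],
  ],
)

```text
t: 13.8
tcp_pos: [0.5533, -0.0027, 0.0897]
tool_rot: [0.174, -0.685, 0.686, -0.171]
force: [-4.8, -5.6, 8.4]
finger_gap: 0.453
```

```bash
python3 -c "
from h import *
s,M=st((.5542,-.0013,.0905))"
```

```text
t 13.8 p [ 0.5533 -0.0027  0.0897] zang -61.7 tilt [ 0.003 -1.     0.   ] q [-0.21  0.64  1.73 -0.    0.78  0.87] F [-4.8 -5.6  8.4] T [-0.995  0.695  0.03 ] gap 38.7
to go units xyz [-0.048 -0.027 -0.028]
```

>>> apply_moves(
  motion=[
    [35,0,0.002,0,0.3],
    [35,0,0.004,0,0.6],
    [35,0,0.006,0,0.9],
    [35,0,0.008,0,1.2],
    [35,0,0.01,0,1.4],
  ],
)

```text
t: 14.42
tcp_pos: [0.5532, -0.0026, 0.0894]
tool_rot: [0.089, -0.701, 0.702, -0.087]
force: [-4.9, -4.0, 8.7]
finger_gap: 0.454
```

```bash
python3 -c "
from h import *
s,M=st((.5542,-.0013,.0905))"
```

```text
t 14.43 p [ 0.5532 -0.0026  0.0894] zang -75.7 tilt [ 0.004 -1.     0.001] q [-0.21  0.64  1.73 -0.    0.78  1.12] F [-4.9 -4.   8.7] T [-1.004  0.708  0.1  ] gap 38.8
to go units xyz [-0.044 -0.037 -0.032]
```

>>> apply_moves(
  motion=[
    [35,0,0.001,0,0.2],
    [35,0,0.003,0,0.4],
    [35,0,0.004,0,0.6],
    [35,0,0.004,0,0.6],
  ],
)

```text
t: 14.92
tcp_pos: [0.5534, -0.0024, 0.0893]
tool_rot: [0.054, -0.704, 0.706, -0.052]
force: [-3.7, -3.7, 8.3]
finger_gap: 0.457
```

```bash
python3 -c "
from h import *
s,M=st((.5542,-.0013,.0905));
im=manip.snapshot('wrist');cv2.imwrite('pics/w8.png',im[:,:,::-1])"
```

```text
t 14.93 p [ 0.5534 -0.0024  0.0893] zang -81.5 tilt [ 0.003 -1.     0.002] q [-0.2   0.64  1.73 -0.    0.78  1.22] F [-3.7 -3.7  8.3] T [-0.691  0.605  0.797] gap 39.0
to go units xyz [-0.031 -0.039 -0.032]
```

View pics/w8.png

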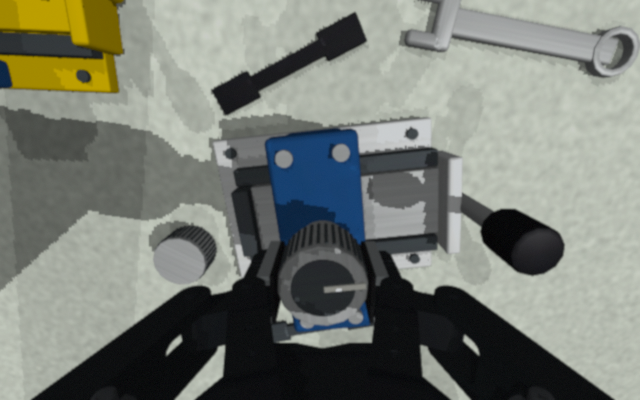

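The torque jumped from 0.10 to 0.80 N m over the last 6°, and the line points at the tray knob at about (530,240). That is the stop. I'll firm up the grip and hold briefly to be sure, then measure any slip.

>>> apply_moves(
  motion=[
    [35,0,0,0,0],
    [35,0,0,0,0.1],
    [35,0,0,0,0.2],
    [35,0,0,0,0.2],
  ],
  squeeze=60,
)

```text
t: 15.48
tcp_pos: [0.5541, -0.0023, 0.0894]
tool_rot: [0.041, -0.705, 0.707, -0.04]
force: [-3.5, -4.4, 8.2]
finger_gap: 0.452
```

```bash
python3 -c "
from h import *
s,M=st((.5542,-.0013,.0905));
im=manip.snapshot('wrist');cv2.imwrite('pics/w9.png',im[:,:,::-1])
a=[cv2.resize(cv2.imread(f'pics/{n}.png')[235:330,270:375],None,fx=3.6,fy=3.6,interpolation=cv2.INTER_CUBIC) for n in ('w7','w9')]
cv2.imwrite('pics/cmp.png',np.hstack(a))
for n in ('w6','w7','w8','w9'):
    g=cv2.cvtColor(cv2.imread(f'pics/{n}.png'),6)[270:305,290:372].astype(float)
    # line: bright pixels inside dark disc region
    sub=g[5:32,40:66]; th=sub>120
    xs=[];ys=[]
    for x in range(sub.shape[1]):
        col=sub[:,x]; w=np.clip(col-110,0,None)
        w[:8]=0; w[-6:]=0
        if w.sum()>20: xs.append(x);ys.append((w*np.arange(len(col))).sum()/w.sum())
    print(n,len(xs),np.degrees(np.arctan(np.polyfit(xs,ys,1)[0])) if len(xs)>4 else None, np.mean(ys) if ys else None)
"
```

```text
t 15.47 p [ 0.5541 -0.0023  0.0894] zang -83.4 tilt [ 0.001 -1.     0.002] q [-0.2   0.64  1.73 -0.    0.77  1.25] F [-3.5 -4.4  8.2] T [-0.555  0.433  0.947] gap 38.6
to go units xyz [-0.008 -0.036 -0.032]
w6 0 None None
w7 26 -0.8382533244963869 12.879130446024407
w8 26 -5.995359017055246 13.105721080464782
w9 26 -7.66429380345579 13.578358105524046
```

View pics/cmp.png

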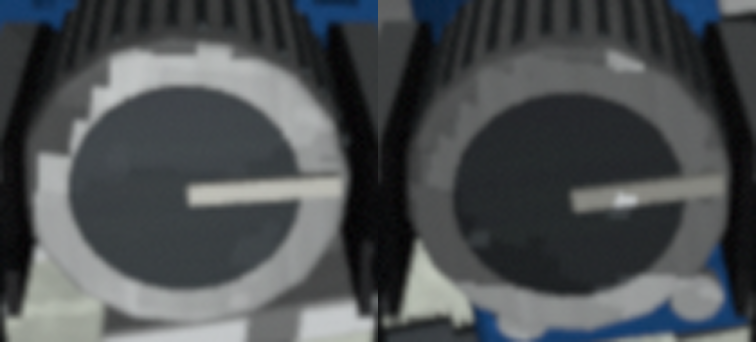

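The line has rotated about 6–7° relative to the jaws while the tool turned 7.7°. So the cap itself stopped near tool angle -76.5° (151° turned, matching vision), and the pads slipped against a firm stop. It's bottomed. Now backing off about 91° at the tool, allowing about 1° of wind-up, and rising with the thread.

>>> apply_moves(
  motion=[
    [35,0,-0.003,0,-0.4],
    [35,0,-0.008,0,-1.1],
    [35,0,-0.014,0,-1.9],
    [35,0,-0.02,0,-2.7],
    [35,0,-0.026,0,-3.5],
    [35,0,-0.032,0,-4.3],
    [35,0,-0.038,0,-5.1],
    [35,0,-0.044,0,-5.9],
    [35,0,-0.05,0,-6.7],
    [35,0,-0.056,0,-7.5],
    [35,0,-0.061,0,-8.2],
    [35,0,-0.065,0,-8.7],
  ],
)

```text
t: 17.02
tcp_pos: [0.5541, -0.0021, 0.0914]
tool_rot: [0.515, -0.485, 0.485, -0.514]
force: [-3.4, -3.3, 7.5]
finger_gap: 0.451
```

```bash
python3 -c "
from h import *
s,M=st((.5542,-.0013,.0905))"
```

```text
t 17.02 p [ 0.5541 -0.0021  0.0914] zang 3.4 tilt [ 0.    -1.    -0.001] q [-0.21  0.64  1.73 -0.    0.78 -0.26] F [-3.4 -3.3  7.5] T [-0.341  0.535 -0.113] gap 38.5
to go units xyz [-0.026  0.029  0.005]
```

>>> apply_moves(
  motion=[
    [35,0,-0.002,0,-0.2],
    [35,0,-0.003,0,-0.4],
    [35,0,-0.003,0,-0.4],
    [35,0,-0.003,0,-0.4],
    [35,0,-0.003,0,-0.4],
  ],
)

```text
t: 17.65
tcp_pos: [0.5541, -0.0021, 0.0914]
tool_rot: [0.531, -0.467, 0.467, -0.53]
force: [-3.1, -2.6, 7.7]
finger_gap: 0.447
```

```bash
python3 -c "
from h import *
s,M=st((.5542,-.0013,.0905))
im=manip.snapshot('wrist');cv2.imwrite('pics/w10.png',im[:,:,::-1])
cv2.imwrite('pics/w10c.png',cv2.resize(im[235:330,270:375,::-1],None,fx=5,fy=5,interpolation=cv2.INTER_CUBIC))
im=manip.snapshot('side');cv2.imwrite('pics/side3.png',cv2.resize(im[120:260,245:395,::-1],None,fx=4,fy=4,interpolation=cv2.INTER_CUBIC))
c=manip.get_calibration('wrist')
# cap line absolute angle: value = 1.57 cap top z
z=.12+.002
for a in np.radians([-75.8]):
  for v in (1.32,1.57,1.82):
    th=a+v; p=np.array([.5542,-.0013]); print(v,proj(c,[*p,z]),proj(c,[*(p+.02*np.array([np.cos(th),np.sin(th)])),z]))
"
```

```text
t 17.65 p [ 0.5541 -0.0021  0.0914] zang 7.3 tilt [ 0.    -1.    -0.001] q [-0.2   0.64  1.73 -0.    0.78 -0.33] F [-3.1 -2.6  7.7] T [-0.331  0.49   0.069] gap 38.2
to go units xyz [-0.025  0.031  0.006]
1.32 [322.55062125 282.78571174] [368.37353004 288.06442416]
1.57 [322.55062125 282.78571174] [368.95784841 277.90834854]
1.82 [322.55062125 282.78571174] [366.6217513  267.83120192]
```

View pics/w10.png

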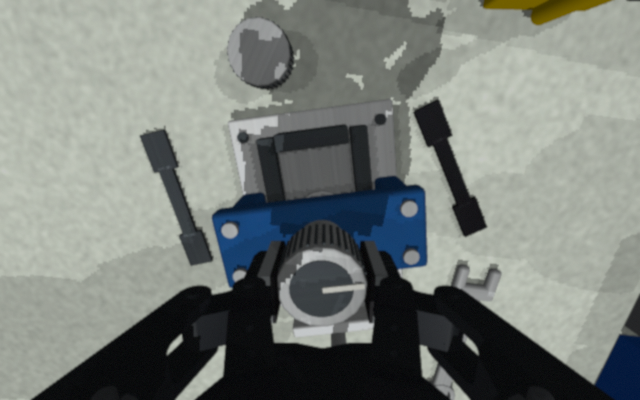

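View pics/side3.png

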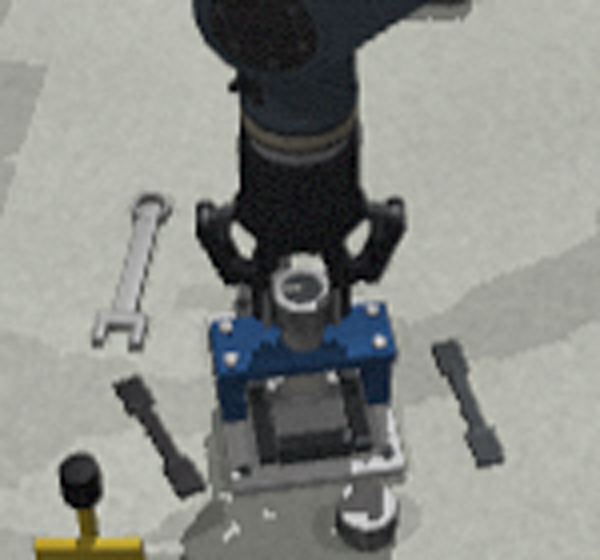

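```bash
python3 -c "
import cv2,numpy as np
for n in ('w7','w9','w10'):
    sub=cv2.cvtColor(cv2.imread(f'pics/{n}.png'),6)[275:302,330:356].astype(float)
    w=np.clip(sub-110,0,None);w[:8]=0;w[-6:]=0
    ys=(w*np.arange(27)[:,None]).sum(0)/w.sum(0);print(n,np.degrees(np.arctan(np.polyfit(np.arange(26),ys,1)[0])))
"
```

```text
w7 -0.8382533244963869
w9 -7.66429380345579
w10 -3.9471911694304884
```

View pics/w10c.png

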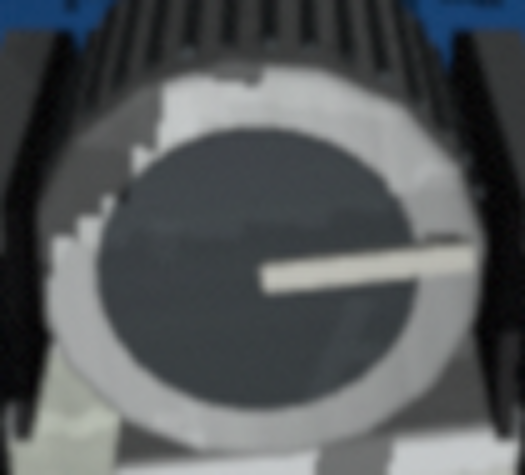

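The line slope is -3.9°, against -6.0° predicted for exactly 1.57, giving about 1.53 rad. Tool-angle bookkeeping gives about 1.53 too, and the neighbouring objects look undisturbed. Handing in.

```bash
python3 -c "
from h import *
st(); print(manip.sign_off())"
```

```text
t 17.75 p [ 0.5541 -0.0021  0.0914] zang 7.3 tilt [ 0.    -1.    -0.001] q [-0.21  0.64  1.73 -0.    0.78 -0.33] F [-4.1 -1.5  7.5] T [-0.385  0.559  0.096] gap 38.4
the job is handed in; nothing more can be done
None
```

I carried out all the steps and handed the job in at about 17.8 s with the gripper still holding the cap. The sign-off gave no verdict.

- **Tray:** I pinched the knob and pushed the tray in until the resistance rose from 5 to 21 N with no further movement. The knob then stood 100.4 mm from the cap axis, against the 100 mm expected. A rougher estimate from one picture gave 95 mm, so I trusted the stop and the arm position over it. I did not re-measure the tray after releasing the knob.
- **Cap closed:** I turned it clockwise about 151°, which matches the 150–155° estimated from the white line. At the stop the torque rose from 0.10 to 0.80–0.95 N m, and the pads slipped about 6–7° on the cap; I allowed for this when backing off.
- **Cap backed off:** Both the white line and the tool angle put it at about 1.53 rad from the bottom (target 1.57, within 0.25). At hand-in the cap was gripped at 60 N and about 1 mm from its axis.
- **Other things on the bench:** The nearby things looked unmoved in the last pictures; I did not measure them. The yellow look-alike was not touched.

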